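# Clamp a freshly glued case in a turnbuckle press

### The job

Slide the glued wooden case along the press board into the mouth between the two jaws until it sits square against the back stop. Then turn the spoked middle body of the turnbuckle, its top going away from the case, until both jaws have drawn in and firmly grip the case, and leave it clamped there. Leave the bowl, the vase and the jar where they stand.

Things in the scene. Friction and masses are not known exactly. Their poses are not given: they have to be found in the camera images.
- press: Press fixed to the table: pale wooden board 250 x 380 mm, 14 mm thick, with steel back stop, two aluminium jaws and a turnbuckle. Origin: on the table surface, below where the clamped case's centre belongs. x: line of jaw travel; y: the way the case slides in (open mouth at -y, stop at +y); z up. Board spans x -125 to 125, y -215 to 165 mm, top at z 14. Yaw within 0.3 rad of the world's.
- press_stop (a point): Middle of the back stop's face, at press x 0, y 45, z 32 mm; the steel stop is 78 mm wide, top at z 50 mm. The case's leading face must rest against it.
- press_mouth (a point): Middle of the open mouth, at press x 0, y -40, z 14 mm, where the jaws' short flared lips end (they flare over y -25 to -40 mm, about 12 mm each side). The clamped case sticks out to y -45 mm. The case can start up to 13 mm off the centre line: nudge it sideways onto it first, or a corner may catch on a lip.
- case: Dark wooden trinket case, lighter lid, brass square on top (one solid piece), 96 mm along its x, 90 along its y, 45 high, about 0.35 kg. Origin: centre of its underside; z up. Starts on the board before the mouth, its x along press x within 0.2 rad. Seated: press y 0, z 14 mm. Too wide to grasp: push the face away from the stop; two spread fingers square it; against the stop use about 10 N.
- jaw_near: Aluminium jaw on the press's -x side, 20 mm thick. Origin on its gripping face, on the board's top, at press y 0: press x is minus half the opening, -48 mm clamped, -60 to -65 mm at the start. Face runs y -25 to 135 mm, top at press z 50 mm (88 mm at y 105 to 135, where the threaded rod enters). Moved along press x by the turnbuckle only (self-locking).
- jaw_far: The opposite jaw on the press's +x side, a mirror image: press x of its origin is plus half the opening. It always moves equally and oppositely to jaw_near.
- turnbuckle_hub (a point): Centre of the turnbuckle's middle body, on its axis: press x 0, y 120, z 75 mm. Steel sleeve along press x, 90 mm long, 24 thick, with a hub 36 across, 22 wide. Four spokes at 90 degrees (8 mm thick, 12 mm ball ends, polished and slippery) stand out in the plane x = 0 to 56 mm from the axis. Bearings 29 to 37 mm to either side of the spokes reach 17 mm above the axis.
- spoke_tip (a point): Ball end of one spoke, 50 mm from the axis. To tighten, sweep the upper spoke towards press +y with shut fingers: tips 26 mm above the axis, going from 75 mm before the axis (-y) to 55 mm past it, turn it to a fixed angle, a quarter turn per sweep (the first may be less). Then lift them to 70 mm or more, go back, repeat. Tips that meet a ball end at its very top edge can jam: go higher or lower.
- turnbuckle (a joint): Turn of the middle body, rad; grows as its top moves to press +y (tightening). Spoke straight up at 0 and every quarter turn. Draws each jaw in 2.865 mm per rad; half opening = 66 - 2.865 x value mm. Starts 0.65 to 1.83; jaws meet the case near 6.28 and grip it at 6.35 to 6.4, where a 14 N push stalls (spoke 5 deg past upright; back off, then lift); thread ends at 6.49. Friction 0.15 N m holds it.
- bowl: Bystander: brass bowl, 90 mm across, 45 mm high. Origin: centre of its foot. Not to be disturbed.
- vase: Bystander: blue ceramic vase, 68 mm across, 88 mm high. Origin: centre of its foot. Not to be disturbed.
- jar: Bystander: amber glass jar with brass cap, 52 mm across, 70 mm high. Origin: centre of its foot. Not to be disturbed.
Not all that is in view belongs to the job. Leave any turquoise look-alike of the case alone.

How it is judged:
On the way, in this order (a step that is already met when the one before it is completed fails the run):
1. the case lies flat between the jaws, its front against the back stop (within 6 mm) (y of case in the frame of press between -0.006 and 0.006 m and z of case in the frame of press below 0.02 m and angle between case's own z axis and vertical below 0.06 rad), for 0.2 s.
2. both jaws press on the seated case (all of step 1 and contact force between each of jaw_near, jaw_far and case above 2 N), for 0.2 s.
At the end, for the whole second after the job is handed in: The case lies flat on the board, square in the press (within 0.05 rad) and within 6 mm of the back stop, at rest, with both jaws pressing on it with more than 2 N (all of step 2 and angle between the x axis of case and the x axis of press, either way round below 0.05 rad and linear speed of case below 0.01 m/s); the robot touches nothing.
It fails at once if bowl moved more than 30 mm (distance of bowl from where it was at the start of the episode above 0.03 m).
It fails at once if vase moved more than 30 mm (distance of vase from where it was at the start of the episode above 0.03 m).
It fails at once if jar moved more than 30 mm (distance of jar from where it was at the start of the episode above 0.03 m).
It also fails if it takes over 72 s, if anything falls off the work surface, if the arm or the gripper's body presses on something with over 40 N, if the wrist force passes 120 N, or if a joint passes its speed limit or range.

### The arm

A 6-joint arm with a two-finger parallel gripper is mounted at the origin on the work surface. World frame = base frame: x ahead of the robot, y to its left, z up, the work surface at z = 0. Lengths are in m, angles in rad, forces in N, time in s.
With the tool pointing down it reaches from about 0.375 to 0.825 m from the base axis. Payload 5.5 kg.
Tool frame: the origin (TCP) lies where the fingers leave the gripper's body, on its centre line; the fingertips stand 73 mm ahead of it and the grasp point (between the pads) lies 54 mm ahead of it; x points along the fingers, y is the direction in which the jaws open and shut, and the axes are right-handed (so a half turn about x gives the same grasp; the last joint's range is limited). The gripper opens to 85 mm and grips with 20 to 120 N. Pads are 22 mm wide; open, the fingers measure 114 mm over their backs; the gripper's body (76 mm by 85 mm) begins 54 mm behind the grasp point. The pads swing forward as they close: fully open they stand 13 mm farther back than shut.
Start: joints at [0, 0.314, -0.047, 1.21, 0, 1.571], TCP at [0.6, -0, 0.304] pointing down, gripper open.
Joint ranges: [-2.67, 2.67], [-0.69, 1.73], [-1.03, 1.25], [-2.08, 2.16], [-1.42, 1.45], [-3.14, 3.14]. Speed limits (rad/s): [2.39, 2.39, 3.01, 3.14, 3.14, 3.14].

### API

Orientations are given as [roll, pitch, yaw] about the fixed x, y, z axes, in that order (R = Rz(yaw) Ry(pitch) Rx(roll)).
In Python, from rig import * gives the robot as it stands. The module is installed in compiled form; this text tells all that it offers.
- The arm moves only by the tool step_arm, never from a script. Its arguments are lists of equal length, an entry for each row: "jaw": the opening, from -1 (shut) to 1 (fully open); "slide": the shift along the tool's x, y, z in cm, a list of three; "angular": the turn, a rotation vector about the tool's x, y, z in degrees, a list of three. A call has 1 to 5 rows; each row shifts and turns the commanded pose from where the row before left it, along the tool's axes as they then stand; what a row does not reach is not made up. A row lasts 1/10 s, in which the tool goes at most 50 mm and 8.59 degrees, less where a joint would pass 70% of its speed; a pose out of reach is approached as far as the arm can. A call with a gripper value outside its range is refused whole. The fingers move at their own pace and stop on an object; "grip_force" is the grip in N (left out, the last holds). Time passes only in rows, so rows that do not move let the fingers close. It gives the time, the measured TCP pose, the force and the opening at its end, in the units of the state.
- get_obs(): the state, without advancing time (a new reading comes with each control period).
- snapshot(name): name is "scene" or "side" or "wrist"; returns a dict with "pixels" (420x560x3 uint8, red, green, blue), "fx", "fy", "cx", "cy" (pixels), "k1" (the pictures are not rectified: a ray, as slopes to the right and down, at radius r is drawn at 1 + k1 r^2 times it, then the intrinsics apply), "extrinsics" (4x4, takes a point from world to camera coordinates); the wrist camera has in their place "hand_eye" (4x4, takes a point from camera to tool coordinates, whose origin is the TCP and whose axes are the tool frame's). Camera axes: x right, y up, looking along -z (the intrinsics and any distortion apply to the point x, -y, -z); pixel columns grow to the right and rows downward; lengths in m; the calibration is good to about 2 mm. A picture is of the moment at which its call begins: read the wrist's pose just before it. There is no depth.
- hand_in(): hands the job in, once; it reports no verdict.
The state is a dict: "time_s": time; "joint_positions": joint angles; "joint_vel": joint speeds; "effort": joint torques, N m; "tool_pos": TCP position; "eef_rot": TCP orientation; "force": force on the tool from outside, world axes, zero at the start; "moment": the same for the moment, N m; "gripper_width": finger opening in m.
Only numpy, scipy, OpenCV 4.12 (cv2) and the standard library are available. Lean on these libraries where they do the work, as an engineer would, in place of code of your own. Each camera call takes 0.05 s, during which the arm holds its last target. There are 200 camera calls.

## Working session

There is one attempt and no reset: what is moved stays moved. The work goes in short steps, Python scripts to look and compute and a tool call to move; the robot and the scene stay as the last step left them, time stands still between calls to the robot, and variables do not carry over. Pictures are saved under pics/ and viewed, about 8 in all and at most 12, crops included, and the job is handed in when it is done.

Besides the shell and the picture viewer there is one more tool, called after "Call:" as name(argument=value, ...), one argument or row to a line, values as JSON. step_arm: Moves the arm, as the interface text tells. Its arguments: {"type":"object","properties":{"jaw":{"type":"array"},"slide":{"type":"array"},"angular":{"type":"array"},"grip_force":{"type":"number"}},"required":["jaw","slide","angular"]}

```bash
mkdir -p pics; python3 - <<'E'
from rig import *
import cv2,numpy as np
o=get_obs();print(o)
for n in("scene","side","wrist"):
    s=snapshot(n);cv2.imwrite(f"pics/{n}0.png",s["pixels"][:,:,::-1])
    print(n,{k:(np.round(v,4).tolist() if not np.isscalar(v) else v) for k,v in s.items() if k!="pixels"})
E
```

```text
{'time_s': 0.0, 'joint_positions': array([ 1.11777933e-05,  3.14214239e-01, -4.80991038e-02,  1.21018176e+00,
        3.28764781e-05,  1.57079706e+00]), 'joint_vel': array([ 2.51709292e-04,  1.21681808e-03,  3.36858869e-05, -2.33253805e-04,
        2.28692012e-06,  9.78419695e-04]), 'effort': array([ 1.69644722e-03, -5.39594257e+01,  3.39749372e+01,  1.94567809e-02,
        9.49871333e-05,  6.01428906e-05]), 'tool_pos': array([5.99541868e-01, 1.51935494e-05, 3.03032736e-01]), 'eef_rot': array([-1.59014623,  1.56909723,  3.12225317]), 'force': array([ 0.16978513, -0.21936424, -0.59827725]), 'moment': array([-0.01831137,  0.00492317,  0.04642064]), 'gripper_width': 0.08518862492546556}
scene {'fx': 397.1783591249859, 'fy': 397.1783591249859, 'cx': 276.4403604047433, 'cy': 211.0178930147282, 'k1': -0.053167407101008785, 'extrinsics': [[-0.1943, 0.9809, -0.0039, 0.1228], [-0.5076, -0.0972, 0.8561, 0.1873], [0.8394, 0.1683, 0.5168, -1.5135], [0.0, 0.0, 0.0, 1.0]]}
side {'fx': 454.80908751339405, 'fy': 454.80908751339405, 'cx': 282.2183941143489, 'cy': 206.98749543708104, 'k1': 0.023820970118824294, 'extrinsics': [[0.7615, -0.6479, 0.0188, -0.4454], [0.3592, 0.446, 0.8198, -0.2658], [-0.5395, -0.6175, 0.5724, -0.9955], [0.0, 0.0, 0.0, 1.0]]}
wrist {'fx': 336.1285294074494, 'fy': 336.1285294074494, 'cx': 281.8231723576214, 'cy': 207.4588326744553, 'k1': -0.01216750583896194, 'hand_eye': [[-0.0001, 0.2822, -0.9593, -0.0694], [1.0, 0.0001, -0.0001, -0.0002], [0.0001, -0.9593, -0.2822, -0.0715], [0.0, 0.0, 0.0, 1.0]]}
```

View pics/scene0.png

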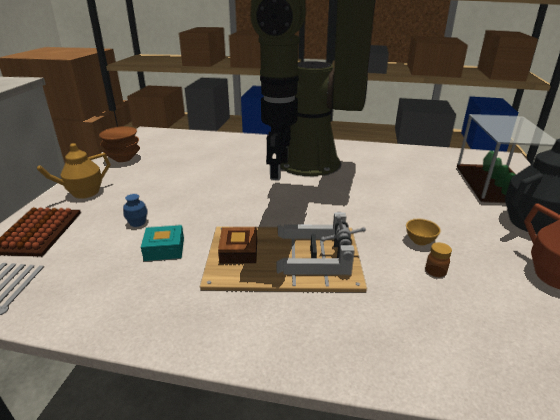

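View pics/wrist0.png

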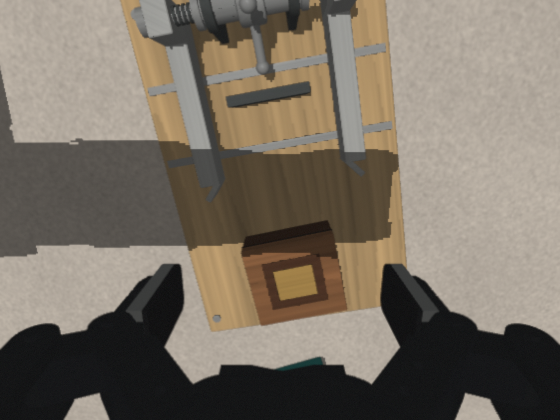

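The wrist view shows the case (brass square about (275,268), (311,265), (319,295), (283,300)). It also shows the stop's front edge at (228,107) to (311,93), the jaw lips at about (214,195) and (360,170), and the board corner at (212,331). The turquoise decoy lies off the board.

```bash
cat > h.py <<'E'
from rig import *
import cv2,numpy as np
from scipy.spatial.transform import Rotation as R
def T():
    o=get_obs();M=np.eye(4);M[:3,:3]=R.from_euler('xyz',o['eef_rot']).as_matrix();M[:3,3]=o['tool_pos'];return M
def cam(s,M=None):
    return M@np.array(s['hand_eye']) if 'hand_eye' in s else np.linalg.inv(s['extrinsics'])
def px2w(s,C,pts,z):
    K=np.array([[s['fx'],0,s['cx']],[0,s['fy'],s['cy']],[0,0,1]])
    n=cv2.undistortPoints(np.array(pts,float).reshape(-1,1,2),K,np.array([s['k1'],0,0,0.]))[:,0]
    d=np.c_[n[:,0],-n[:,1],-np.ones(len(n))]@C[:3,:3].T
    o=C[:3,3];return o+d*((np.broadcast_to(z,len(n))-o[2])/d[:,2])[:,None]
def w2px(s,C,P):
    p=(np.c_[np.atleast_2d(P),np.ones(len(np.atleast_2d(P)))]@np.linalg.inv(C).T)[:,:3]
    u=np.c_[p[:,0]/-p[:,2],-p[:,1]/-p[:,2]];u*=1+s['k1']*(u**2).sum(1)[:,None]
    return u*[s['fx'],s['fy']]+[s['cx'],s['cy']]
E
python3 - <<'E'
from h import *
M=T();s=snapshot("wrist");C=cam(s,M);np.set_printoptions(precision=4,suppress=True)
print(M,C[:3,3])
print("stop top",px2w(s,C,[(228,107),(311,93),(226,97),(309,83)],.050))
print("lips",px2w(s,C,[(214,197),(222,188),(360,173)],.05))
print("board",px2w(s,C,[(212,331),(120,0),(384,20),(397,150)],.014))
print("brass",px2w(s,C,[(275,268),(311,265),(319,295),(283,300)],.059))
print("case top",px2w(s,C,[(245,255),(333,239),(347,310),(262,325)],.059))
cv2.imwrite("pics/w1.png",cv2.resize(s["pixels"][:340,110:430,::-1],None,fx=1.75,fy=1.75,interpolation=cv2.INTER_CUBIC))
E
```

```text
[[-0.0014  1.     -0.      0.5996]
 [-0.     -0.     -1.     -0.    ]
 [-1.     -0.0014  0.      0.3032]
 [ 0.      0.      0.      1.    ]] [0.5995 0.0715 0.3726]
stop top [[0.5496 0.073  0.05  ]
 [0.6257 0.0852 0.05  ]
 [0.5481 0.0818 0.05  ]
 [0.6237 0.0938 0.05  ]]
lips [[ 0.5318 -0.0126  0.05  ]
 [ 0.5402 -0.0035  0.05  ]
 [ 0.6751  0.0115  0.05  ]]
board [[ 0.5117 -0.195   0.014 ]
 [ 0.4457  0.1709  0.014 ]
 [ 0.6971  0.1534  0.014 ]
 [ 0.7212  0.0295  0.014 ]]
brass [[ 0.5921 -0.0856  0.059 ]
 [ 0.629  -0.0822  0.059 ]
 [ 0.6383 -0.1169  0.059 ]
 [ 0.6004 -0.1229  0.059 ]]
case top [[ 0.5617 -0.0711  0.059 ]
 [ 0.6503 -0.0536  0.059 ]
 [ 0.6689 -0.1351  0.059 ]
 [ 0.5776 -0.1538  0.059 ]]
```

View pics/w1.png

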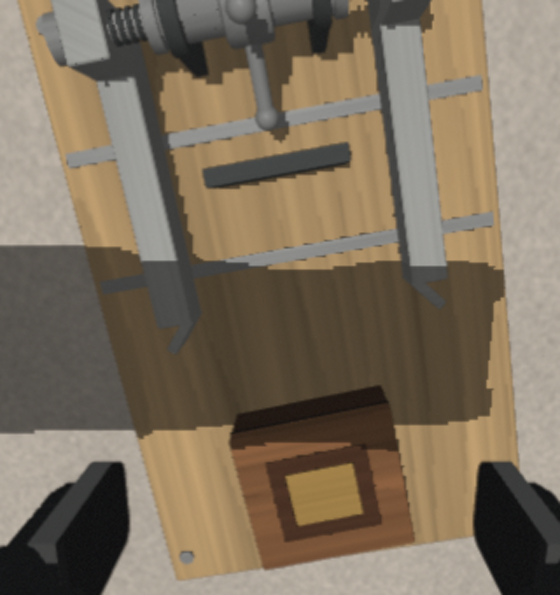

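```bash
cat > fit.py <<'E'
from h import *
from scipy.optimize import least_squares
np.set_printoptions(precision=4,suppress=True)
def P(p,l): # press->world
    c,s=np.cos(p[2]),np.sin(p[2]);l=np.atleast_2d(l)
    return np.c_[p[0]+c*l[:,0]-s*l[:,1],p[1]+s*l[:,0]+c*l[:,1],l[:,2]]
def inv(p,w):
    w=np.atleast_2d(w);c,s=np.cos(p[2]),np.sin(p[2]);d=w[:,:2]-p[:2]
    return np.c_[c*d[:,0]+s*d[:,1],-s*d[:,0]+c*d[:,1],w[:,2]]
E
python3 - <<'E'
from fit import *
M=T();s=snapshot("wrist");C=cam(s,M)
f=lambda a:np.c_[np.array(a)[:,0]/1.75+110,np.array(a)[:,1]/1.75]
st=px2w(s,C,f([(206,187),(350,163)]),.05)
co=px2w(s,C,f([(178,580)]),.014);le=px2w(s,C,f([(25,30),(140,435)]),.014)
ri=px2w(s,C,f([(481,80),(493,220)]),.014);bo=px2w(s,C,f([(477,537)]),.014)
def r(p):
    return np.r_[(inv(p,st)-[[-.039,.045,.05],[.039,.045,.05]])[:,:2].ravel(),(inv(p,co)-[-.125,-.215,.014])[0,:2],
      inv(p,le)[:,0]+.125,inv(p,ri)[:,0]-.125,inv(p,bo)[:,1]+.215]
q=least_squares(r,[.6,.03,.17]);p=q.x;print("press",p,"res mm",q.fun*1000)
np.save("press.npy",p)
ct=px2w(s,C,f([(230,434),(389,404),(414,541),(265,568)]),.059);k=inv(p,ct);print("case corners press",k,"c",k.mean(0))
e=(k[1]-k[0])+(k[2]-k[3]);print("case yaw rel",np.arctan2(e[1],e[0]))
br=inv(p,px2w(s,C,f([(286,492),(352,463),(364,518),(296,528)]),.059));print("brass",br.mean(0))
# jaw inner edges & spoke
print("jaw",inv(p,px2w(s,C,f([(198,318),(135,75),(403,275),(380,20)]),.05)))
tip=f([(266,119)])[0]
for a in np.arange(0,2*np.pi,np.pi/24):
    u=w2px(s,C,P(p,[[0,.12+.05*np.sin(a),.075+.05*np.cos(a)]]))[0]
    d=np.linalg.norm(u-tip)
    if d<15:print(round(a,3),u,d)
print("tip px",tip)
E
```

```text
press [0.5946 0.0356 0.1821] res mm [ 1.3582  0.1423 -0.2117 -1.7692  1.3254  2.5769  2.7536  3.5706 -4.1455
 -4.6508 -0.95  ]
case corners press [[-0.0535 -0.0908  0.059 ]
 [ 0.0393 -0.0892  0.059 ]
 [ 0.0419 -0.1803  0.059 ]
 [-0.0515 -0.1826  0.059 ]] c [-0.0059 -0.1357  0.059 ]
case yaw rel 0.021540091453335696
brass [-0.0072 -0.1431  0.059 ]
jaw [[-0.0579 -0.0226  0.05  ]
 [-0.0606  0.1043  0.05  ]
 [ 0.0581 -0.0196  0.05  ]
 [ 0.0638  0.1064  0.05  ]]
3.927 [259.9532  54.8318] 13.326353980260787
4.058 [260.5559  59.0791] 9.037063961369968
4.189 [260.9872  62.546 ] 5.54719473759222
4.32 [261.235   65.1608] 2.940478532136126
4.451 [261.287   66.8497] 1.3533333142581636
4.581 [261.1316  67.5389] 0.9831993785905991
4.712 [260.7578  67.1563] 1.5015731944682018
4.843 [260.1563  65.635 ] 2.998749657002598
4.974 [259.3202  62.9169] 5.746245597119854
5.105 [258.246   58.9587] 9.789688019407183
tip px [262.  68.]
```

```bash
python3 - <<'E'
from fit import *
p=np.load("press.npy");s=snapshot("scene");C=cam(s)
print("decoy top",inv(p,px2w(s,C,[(146,228),(184,227),(183,246),(143,247),(143,259),(183,257)],[.045]*4+[0,0])))
print("case/scene",inv(p,px2w(s,C,[(221,229),(257,229),(256,251),(219,251)],.059)))
print("vase,bowl,jar",inv(p,px2w(s,C,[(135,224),(423,243),(437,273)],0)))
print("target tcp",P(p,[-.004,-.215,.092]),P(p,[0,-.056,.092]))
w=P(p,[[x,y,z] for x in(-.125,.125) for y in(-.215,.165) for z in[.014]]+[[x,.045,.05] for x in(-.039,.039)])
img=s["pixels"][:,:,::-1].copy()
for u in w2px(s,C,w):cv2.circle(img,tuple(int(round(v)) for v in u),1,(0,0,255),-1)
cv2.imwrite("pics/s1.png",cv2.resize(img[180:320,120:400],None,fx=2.8,fy=2.8,interpolation=cv2.INTER_CUBIC))
E
```

```text
decoy top [[-0.064  -0.3881  0.045 ]
 [-0.0698 -0.2877  0.045 ]
 [ 0.0151 -0.2721  0.045 ]
 [ 0.0205 -0.3706  0.045 ]
 [ 0.0108 -0.3818  0.    ]
 [ 0.0011 -0.2809  0.    ]]
case/scene [[-0.0402 -0.1843  0.059 ]
 [-0.041  -0.0921  0.059 ]
 [ 0.0522 -0.0893  0.059 ]
 [ 0.0531 -0.1766  0.059 ]]
vase,bowl,jar [[-0.1522 -0.4547  0.    ]
 [-0.0644  0.3508  0.    ]
 [ 0.0599  0.3477  0.    ]]
target tcp [[ 0.6296 -0.1766  0.092 ]] [[ 0.6047 -0.0195  0.092 ]]
```

View pics/s1.png

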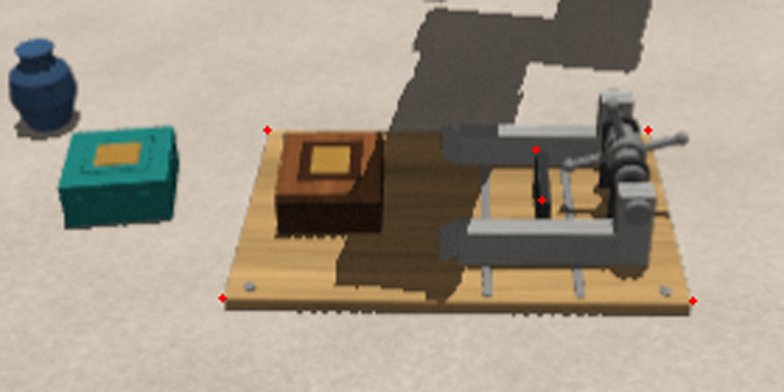

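Call:
step_arm(
  jaw=[0.4,0.4,0.4,0.4,0.4],
  slide=[
    [2,0.75,4.3],
    [2,0.75,4.3],
    [2,0.75,4.3],
    [2,0.75,4.3],
    [0,0,0],
  ],
  angular=[
    [0,0,0],
    [0,0,0],
    [0,0,0],
    [-5.2,0,0],
    [-5.2,0,0],
  ],
)

```text
time_s: 0.8
tool_pos: [0.6288, -0.1767, 0.2202]
eef_rot: [-1.559, 1.566, -2.95]
force: [-0.1, 0.1, 0.4]
gripper_width: 0.0598
```

Call:
step_arm(
  jaw=[0.4,0.4],
  slide=[
    [0,0,0],
    [0,0,0],
  ],
  angular=[
    [0,0,0],
    [0,0,0],
  ],
)

```text
time_s: 1.0
tool_pos: [0.6301, -0.1718, 0.224]
eef_rot: [2.62, 1.571, 1.229]
force: [0.6, -1.4, 0.3]
gripper_width: 0.06
```

```bash
python3 - <<'E'
from fit import *
M=T();s=snapshot("wrist");p=np.load("press.npy");o=get_obs();print(o['time_s'],o['gripper_width'],inv(p,M[:3,3]),M)
img=s["pixels"][:,:,::-1].copy();C=cam(s,M)
for u in w2px(s,C,P(p,[[-.125,-.215,.014],[.125,-.215,.014]]+[[x,y,.014] for x in(-.125,0,.125) for y in(-.17,-.15,-.08,-.06)])):cv2.circle(img,tuple(int(round(v)) for v in u),1,(0,0,255),-1)
cv2.imwrite("pics/w2.png",img)
E
```

```text
1.05 0.059565634625333236 [[-0.0027 -0.2103  0.224 ]] [[ 0.0001  0.9839  0.1786  0.6301]
 [ 0.0002  0.1786 -0.9839 -0.1718]
 [-1.      0.0001 -0.0002  0.224 ]
 [ 0.      0.      0.      1.    ]]
```

View pics/w2.png

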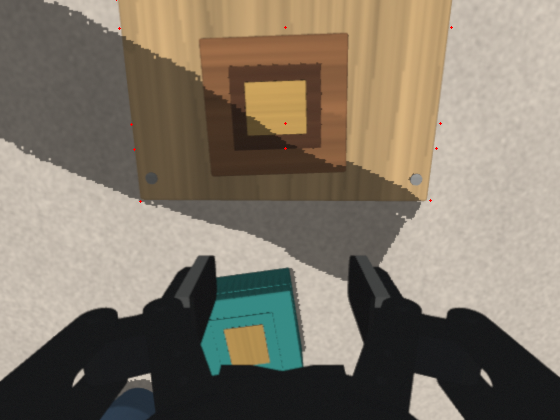

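Case is at press about (-7, -137) mm and turned +0.04 rad. The projected board edges match the picture. I'll nudge it about 6 mm towards +x with shut fingers.

Call:
step_arm(
  jaw=[-1,-1,-1,-1,-1],
  slide=[
    [0,-2.75,-2.45],
    [0,-2.75,-2.45],
    [0,-2.75,-2.45],
    [4,0,0],
    [4,0,0],
  ],
  angular=[
    [0,0,0],
    [0,0,0],
    [0,0,0],
    [0,0,0],
    [0,0,0],
  ],
)

```text
time_s: 1.55
tool_pos: [0.5367, -0.1133, 0.1458]
eef_rot: [1.189, 1.565, -0.199]
force: [1.1, -0.0, 0.8]
gripper_width: -0.0003
```

Call:
step_arm(
  jaw=[-1,-1,-1],
  slide=[
    [4,0,0],
    [0,0,0],
    [0,0,0],
  ],
  angular=[
    [0,0,0],
    [0,0,0],
    [0,0,0],
  ],
)

```text
time_s: 1.85
tool_pos: [0.5356, -0.1139, 0.1047]
eef_rot: [-2.033, 1.57, 2.862]
force: [1.3, -0.4, -0.4]
gripper_width: -0.0001
```

```bash
python3 - <<'E'
from fit import *
p=np.load("press.npy");o=get_obs();print(o['time_s'],o['gripper_width'],o['force'],inv(p,o['tool_pos']))
E
```

```text
1.85 -0.00010916391464605778 [ 1.3286 -0.4402 -0.396 ] [[-0.0851 -0.1363  0.1047]]
```

Push +x by about 22 mm, slowly at the end.

Call:
step_arm(
  jaw=[-1,-1,-1,-1,-1],
  slide=[
    [0,0.8,0],
    [0,0.5,0],
    [0,0.3,0],
    [0,0.3,0],
    [0,0.2,0],
  ],
  angular=[
    [0,0,0],
    [0,0,0],
    [0,0,0],
    [0,0,0],
    [0,0,0],
  ],
)

```text
time_s: 2.35
tool_pos: [0.556, -0.1109, 0.1042]
eef_rot: [-1.486, 1.57, -2.875]
force: [-2.8, -0.9, 3.2]
gripper_width: 0.0001
```

Call:
step_arm(
  jaw=[-1,-1,-1,-1,-1],
  slide=[
    [0,0.1,0],
    [0,0,0],
    [0,-1.2,0],
    [-4,-0.5,0],
    [-4,0,0],
  ],
  angular=[
    [0,0,0],
    [0,0,0],
    [0,0,0],
    [0,0,0],
    [0,0,0],
  ],
)

```text
time_s: 2.85
tool_pos: [0.5383, -0.1135, 0.1833]
eef_rot: [-2.096, 1.567, 2.798]
force: [1.9, 0.5, 1.0]
gripper_width: 0.0
```

Call:
step_arm(
  jaw=[0.4,0.4,0.4,0.4,0.4],
  slide=[
    [-4,0,0],
    [0,2.6,2.5],
    [0,2.6,2.5],
    [0,2.6,2.5],
    [0,0,0],
  ],
  angular=[
    [0,0,0],
    [0,0,0],
    [0,0,0],
    [0,0,0],
    [0,0,0],
  ],
)

```text
time_s: 3.35
tool_pos: [0.6337, -0.1757, 0.2234]
eef_rot: [1.099, 1.567, -0.292]
force: [0.6, -0.2, -0.3]
gripper_width: 0.0596
```

```bash
python3 - <<'E'
from fit import *
M=T();s=snapshot("wrist");p=np.load("press.npy");o=get_obs();print(o['time_s'],o['gripper_width'],inv(p,M[:3,3]))
C=cam(s,M);img=s["pixels"][:,:,::-1].copy()
for u in w2px(s,C,P(p,[[0,y,.059] for y in (-.18,-.137,-.092)]+[[x,-.137,.059] for x in(-.048,.048)])):cv2.circle(img,tuple(int(round(v)) for v in u),2,(0,0,255),-1)
cv2.imwrite("pics/w3.png",img)
E
```

```text
3.4 0.05953921404165721 [[ 0.0002 -0.2148  0.2234]]
```

View pics/w3.png

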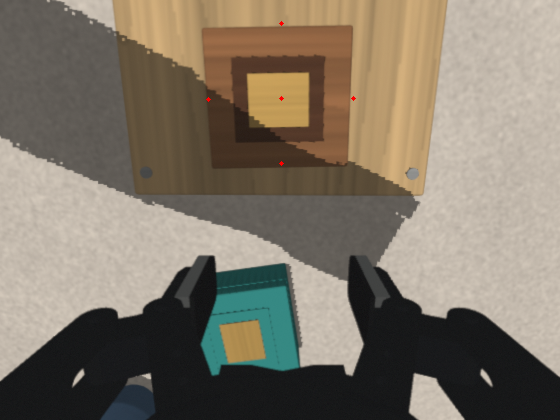

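Case is now centred (about -1 mm) and square. Next I lower behind it and push.

Call:
step_arm(
  jaw=[0.4,0.4,0.4,0.4,0.4],
  slide=[
    [4.3,0,0],
    [4.3,0,0],
    [4.3,0,0],
    [0,0,0],
    [0,0,-1],
  ],
  angular=[
    [0,0,0],
    [0,0,0],
    [0,0,0],
    [0,0,0],
    [0,0,0],
  ],
)

```text
time_s: 3.9
tool_pos: [0.6279, -0.1636, 0.0951]
eef_rot: [-1.959, 1.569, 2.934]
force: [0.5, -0.1, 0.8]
gripper_width: 0.0598
```

Call:
step_arm(
  jaw=[0.4,0.4,0.4,0.4,0.4],
  slide=[
    [0,0,-0.6],
    [0,0,-0.6],
    [0,0,-0.8],
    [0,0,-1],
    [0,0,-1],
  ],
  angular=[
    [0,0,0],
    [0,0,0],
    [0,0,0],
    [0,0,0],
    [0,0,0],
  ],
)

```text
time_s: 4.4
tool_pos: [0.6227, -0.124, 0.0964]
eef_rot: [0.958, 1.568, -0.432]
force: [1.5, -4.1, 4.0]
gripper_width: 0.0598
```

Call:
step_arm(
  jaw=[0.4,0.4,0.4,0.4,0.4],
  slide=[
    [0,0,-1],
    [0,0,-1],
    [0,0,-1],
    [0,0,-1],
    [0,0,-1],
  ],
  angular=[
    [0,0,0],
    [0,0,0],
    [0,0,0],
    [0,0,0],
    [0,0,0],
  ],
)

```text
time_s: 4.9
tool_pos: [0.6124, -0.0742, 0.0948]
eef_rot: [-1.601, 1.57, -2.99]
force: [1.3, -4.9, 3.4]
gripper_width: 0.0597
```

```bash
cat >st.py <<'E'
from fit import *
p=np.load("press.npy");o=get_obs();f=o['force'];c,s=np.cos(p[2]),np.sin(p[2])
print(o['time_s'],round(o['gripper_width'],4),"F press",np.round([c*f[0]+s*f[1],-s*f[0]+c*f[1],f[2]],1),inv(p,o['tool_pos']))
E
python3 st.py
```

```text
4.9 0.0597 F press [ 0.4 -5.1  3.4] [[-0.0024 -0.1111  0.0948]]
```

Call:
step_arm(
  jaw=[0.4,0.4,0.4,0.4,0.4],
  slide=[
    [0,0,-1],
    [0,0,-1],
    [0,0,-1],
    [0,0,-0.9],
    [0,0,-0.5],
  ],
  angular=[
    [0,0,0],
    [0,0,0],
    [0,0,0],
    [0,0,0],
    [0,0,0],
  ],
)

```text
time_s: 5.4
tool_pos: [0.6044, -0.0307, 0.0947]
eef_rot: [-2.284, 1.57, 2.611]
force: [0.5, -3.1, 2.1]
gripper_width: 0.0597
```

Call:
step_arm(
  jaw=[0.4,0.4,0.4,0.4,0.4],
  slide=[
    [0,0,-0.3],
    [0,0,-0.2],
    [0,0,-0.2],
    [0,0,0],
    [0,0,0],
  ],
  angular=[
    [0,0,0],
    [0,0,0],
    [0,0,0],
    [0,0,0],
    [0,0,0],
  ],
)

```text
time_s: 5.9
tool_pos: [0.6033, -0.0246, 0.0947]
eef_rot: [-2.884, 1.57, 2.01]
force: [-0.4, -0.6, 0.4]
gripper_width: 0.0597
```

```bash
python3 st.py
```

```text
5.9 0.0597 F press [-0.5 -0.5  0.4] [[-0.0023 -0.0608  0.0947]]
```

Call:
step_arm(
  jaw=[0.4,0.4,0.4,0.4,0.4],
  slide=[
    [0,0,-0.2],
    [0,0,-0.1],
    [0,0,-0.1],
    [0,0,0],
    [0,0,0],
  ],
  angular=[
    [0,0,0],
    [0,0,0],
    [0,0,0],
    [0,0,0],
    [0,0,0],
  ],
)

```text
time_s: 6.4
tool_pos: [0.6026, -0.0207, 0.0947]
eef_rot: [-2.55, 1.57, 2.344]
force: [-0.1, -0.6, -0.4]
gripper_width: 0.0595
```

Call:
step_arm(
  jaw=[0.4,0.4,0.4],
  slide=[
    [0,0,-0.1],
    [0,0,0],
    [0,0,0],
  ],
  angular=[
    [0,0,0],
    [0,0,0],
    [0,0,0],
  ],
)

```text
time_s: 6.7
tool_pos: [0.6024, -0.0202, 0.0948]
eef_rot: [-0.653, 1.57, -2.043]
force: [0.6, -4.0, -1.3]
gripper_width: 0.0597
```

Call:
step_arm(
  jaw=[0.4,0.4,0.4],
  slide=[
    [0,0,-0.1],
    [0,0,0],
    [0,0,0],
  ],
  angular=[
    [0,0,0],
    [0,0,0],
    [0,0,0],
  ],
)

```text
time_s: 7.0
tool_pos: [0.6023, -0.0201, 0.0949]
eef_rot: [-0.247, 1.568, -1.638]
force: [0.2, -7.1, -0.4]
gripper_width: 0.0597
```

Call:
step_arm(
  jaw=[0.4,0.4,0.4],
  slide=[
    [0,0,-0.05],
    [0,0,0],
    [0,0,0],
  ],
  angular=[
    [0,0,0],
    [0,0,0],
    [0,0,0],
  ],
)

```text
time_s: 7.3
tool_pos: [0.6023, -0.02, 0.095]
eef_rot: [-0.184, 1.567, -1.575]
force: [0.1, -8.1, -0.3]
gripper_width: 0.0597
```

```bash
python3 st.py
```

```text
7.3 0.0597 F press [-1.4 -8.  -0.3] [[-0.0025 -0.0561  0.095 ]]
```

Seated: the force built from 4 to 8 N with no further motion, at the expected TCP y of -56 mm. Now I back off, lift and set up the first sweep.

Call:
step_arm(
  jaw=[0.4,0.4,-1,-1,-1],
  slide=[
    [0,0,1],
    [0,0.25,1.5],
    [-4.5,0,0],
    [-4.5,0,0],
    [-3.5,0,0],
  ],
  angular=[
    [0,0,0],
    [0,0,0],
    [0,0,0],
    [0,0,0],
    [0,0,0],
  ],
)

```text
time_s: 7.8
tool_pos: [0.6102, -0.0433, 0.2225]
eef_rot: [1.829, 1.569, 0.439]
force: [0.8, 0.4, -0.1]
gripper_width: 0.0162
```

Call:
step_arm(
  jaw=[-1,-1,-1,-1,-1],
  slide=[
    [0,0,-4.2],
    [0,0,-4.2],
    [0,0,-4.2],
    [0,0,0],
    [0,0,0],
  ],
  angular=[
    [0,0,0],
    [0,0,0],
    [0,0,0],
    [0,0,0],
    [0,0,0],
  ],
)

```text
time_s: 8.3
tool_pos: [0.5868, 0.0818, 0.2201]
eef_rot: [2.136, 1.57, 0.749]
force: [-0.8, -0.5, -0.8]
gripper_width: -0.0003
```

```bash
python3 st.py; python3 - <<'E'
from fit import *
M=T();s=snapshot("wrist");p=np.load("press.npy");C=cam(s,M);img=s["pixels"][:,:,::-1].copy()
for u in w2px(s,C,P(p,[[x,y,.059] for x in(-.048,.048) for y in (-.045,.045)]+[[0,.12,.075]]+[[0,.12+.05*np.sin(a),.075+.05*np.cos(a)] for a in(-.13,1.44)])):cv2.circle(img,tuple(int(round(v)) for v in u),2,(0,0,255),-1)
cv2.imwrite("pics/w4.png",img)
E
```

```text
8.3 -0.0003 F press [-0.9 -0.4 -0.8] [[0.0007 0.0469 0.2201]]
```

View pics/w4.png

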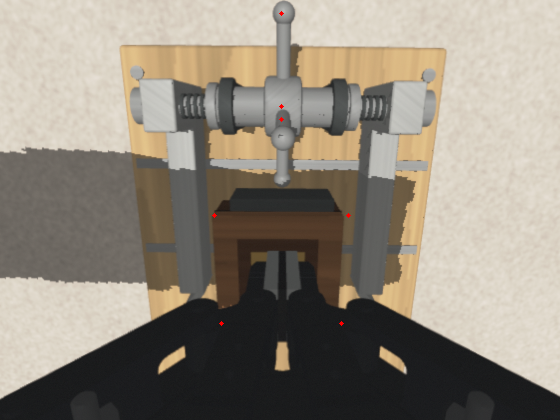

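Case front lies at the stop edge (row ~212, predicted 215), with equal gaps to the jaws. The upper spoke ball is at (283,138), leaning towards -y. First sweep.

Call:
step_arm(
  jaw=[-1,-1,-1,-1,-1],
  slide=[
    [4.6,0,0],
    [0,0,0],
    [0,0,-1.5],
    [0,0,-1.5],
    [0,0,-1.5],
  ],
  angular=[
    [0,0,0],
    [0,0,0],
    [0,0,0],
    [0,0,0],
    [0,0,0],
  ],
)

```text
time_s: 8.85
tool_pos: [0.5793, 0.1265, 0.1756]
eef_rot: [1.379, 1.568, -0.011]
force: [1.1, -4.0, 1.6]
gripper_width: -0.0002
```

Call:
step_arm(
  jaw=[-1,-1,-1,-1,-1],
  slide=[
    [0,0,-1.5],
    [0,0,-1.5],
    [0,0,-1.5],
    [0,0,-1.5],
    [0,0,-1.5],
  ],
  angular=[
    [0,0,0],
    [0,0,0],
    [0,0,0],
    [0,0,0],
    [0,0,0],
  ],
)

```text
time_s: 9.35
tool_pos: [0.5648, 0.2012, 0.1746]
eef_rot: [2.396, 1.569, 1.007]
force: [-0.2, -1.0, 2.9]
gripper_width: 0.0001
```

```bash
python3 st.py
```

```text
9.35 0.0001 F press [-0.3 -1.   2.9] [[0.0007 0.1683 0.1746]]
```

Call:
step_arm(
  jaw=[-1,-1,-1,-1,-1],
  slide=[
    [0,0,-0.8],
    [0,0,0],
    [-4.6,0,0],
    [0,0,4.4],
    [0,0,4.4],
  ],
  angular=[
    [0,0,0],
    [0,0,0],
    [0,0,0],
    [0,0,0],
    [0,0,0],
  ],
)

```text
time_s: 9.85
tool_pos: [0.5802, 0.1209, 0.2213]
eef_rot: [1.741, 1.568, 0.355]
force: [-0.4, -0.9, -0.1]
gripper_width: 0.0
```

Call:
step_arm(
  jaw=[-1,-1,-1,-1,-1],
  slide=[
    [0,0,4.2],
    [0,0,0],
    [4.6,0,0],
    [0,0,0],
    [0,0,-1.5],
  ],
  angular=[
    [0,0,0],
    [0,0,0],
    [0,0,0],
    [0,0,0],
    [0,0,0],
  ],
)

```text
time_s: 10.35
tool_pos: [0.5831, 0.0935, 0.1732]
eef_rot: [-1.577, 1.567, -2.968]
force: [-0.0, -0.5, 0.3]
gripper_width: 0.0004
```

```bash
python3 st.py
```

```text
10.35 0.0004 F press [-0.1 -0.5  0.3] [[-0.0007  0.0591  0.1732]]
```

Second sweep (11.6 cm more), then lift and return.

Call:
step_arm(
  jaw=[-1,-1,-1,-1,-1],
  slide=[
    [0,0,-1.5],
    [0,0,-1.5],
    [0,0,-1.5],
    [0,0,-1.5],
    [0,0,-1.5],
  ],
  angular=[
    [0,0,0],
    [0,0,0],
    [0,0,0],
    [0,0,0],
    [0,0,0],
  ],
)

```text
time_s: 10.85
tool_pos: [0.5707, 0.1688, 0.1746]
eef_rot: [0.444, 1.568, -0.945]
force: [-0.5, -4.3, 1.8]
gripper_width: 0.0002
```

Call:
step_arm(
  jaw=[-1,-1,-1,-1,-1],
  slide=[
    [0,0,-1.5],
    [0,0,-1.5],
    [0,0,-1.2],
    [0,0,0],
    [-4.6,0,0],
  ],
  angular=[
    [0,0,0],
    [0,0,0],
    [0,0,0],
    [0,0,0],
    [0,0,0],
  ],
)

```text
time_s: 11.35
tool_pos: [0.559, 0.2086, 0.2141]
eef_rot: [-1.448, 1.559, -2.836]
force: [0.7, 0.4, -0.9]
gripper_width: -0.0001
```

Call:
step_arm(
  jaw=[-1,-1,-1,-1,-1],
  slide=[
    [0,0,4.4],
    [0,0,4.4],
    [0,0,4.2],
    [0,0,0],
    [0,0,0],
  ],
  angular=[
    [0,0,0],
    [0,0,0],
    [0,0,0],
    [0,0,0],
    [0,0,0],
  ],
)

```text
time_s: 11.85
tool_pos: [0.5865, 0.0804, 0.2197]
eef_rot: [-2.668, 1.57, 2.224]
force: [-0.1, 0.4, -0.4]
gripper_width: 0.0001
```

```bash
python3 st.py; python3 - <<'E'
from fit import *
M=T();s=snapshot("wrist");p=np.load("press.npy");C=cam(s,M);img=s["pixels"][:,:,::-1].copy()
for u in w2px(s,C,P(p,[[x,y,.059] for x in(-.048,.048) for y in (-.045,.045)]+[[0,.12+.05*np.sin(a),.075+.05*np.cos(a)] for a in(-.5,1.07)])):cv2.circle(img,tuple(int(round(v)) for v in u),2,(0,0,255),-1)
cv2.imwrite("pics/w5.png",img)
E
```

```text
11.85 0.0001 F press [ 0.   0.4 -0.4] [[0.0001 0.0456 0.2197]]
```

View pics/w5.png

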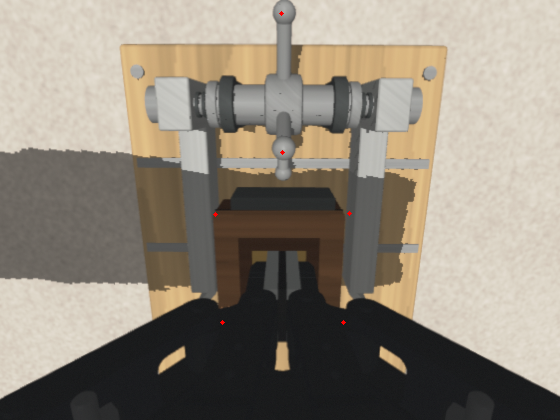

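The spoke is at about -0.48 rad as planned (joint near 4.23) and the jaws have closed a lot. Third sweep.

Call:
step_arm(
  jaw=[-1,-1,-1,-1,-1],
  slide=[
    [4.6,0,0],
    [0,0,-1],
    [0,0,-1.5],
    [0,0,-1.5],
    [0,0,-1.5],
  ],
  angular=[
    [0,0,0],
    [0,0,0],
    [0,0,0],
    [0,0,0],
    [0,0,0],
  ],
)

```text
time_s: 12.4
tool_pos: [0.5775, 0.1371, 0.1758]
eef_rot: [1.089, 1.567, -0.299]
force: [0.7, -4.0, 1.5]
gripper_width: 0.0001
```

Call:
step_arm(
  jaw=[-1,-1,-1,-1,-1],
  slide=[
    [0,0,-1.5],
    [0,0,-1.5],
    [0,0,-1.5],
    [0,0,-1.5],
    [0,0,-1.5],
  ],
  angular=[
    [0,0,0],
    [0,0,0],
    [0,0,0],
    [0,0,0],
    [0,0,0],
  ],
)

```text
time_s: 12.9
tool_pos: [0.563, 0.2113, 0.1746]
eef_rot: [2.618, 1.569, 1.23]
force: [0.3, 0.1, -0.3]
gripper_width: 0.0
```

Call:
step_arm(
  jaw=[-1,-1,-1,-1,-1],
  slide=[
    [0,0,0],
    [-4.6,0,0],
    [0,0,4.4],
    [0,0,4.4],
    [0,0,4.2],
  ],
  angular=[
    [0,0,0],
    [0,0,0],
    [0,0,0],
    [0,0,0],
    [0,0,0],
  ],
)

```text
time_s: 13.4
tool_pos: [0.5867, 0.0804, 0.2202]
eef_rot: [2.37, 1.57, 0.982]
force: [0.7, 0.1, -0.3]
gripper_width: -0.0
```

Call:
step_arm(
  jaw=[-1,-1,-1,-1,-1],
  slide=[
    [0,0,0],
    [4.6,0,0],
    [0,0,0],
    [0,0,-1.5],
    [0,0,-1],
  ],
  angular=[
    [0,0,0],
    [0,0,0],
    [0,0,0],
    [0,0,0],
    [0,0,0],
  ],
)

```text
time_s: 13.9
tool_pos: [0.5823, 0.1077, 0.1752]
eef_rot: [2.248, 1.569, 0.86]
force: [-0.5, 0.7, 0.3]
gripper_width: -0.0002
```

```bash
python3 st.py
```

```text
13.9 -0.0002 F press [-0.4  0.8  0.3] [[0.001  0.0732 0.1752]]
```

Call:
step_arm(
  jaw=[-1,-1,-1,-1,-1],
  slide=[
    [0,0,-0.6],
    [0,0,-0.6],
    [0,0,-0.5],
    [0,0,-0.4],
    [0,0,-0.2],
  ],
  angular=[
    [0,0,0],
    [0,0,0],
    [0,0,0],
    [0,0,0],
    [0,0,0],
  ],
)

```text
time_s: 14.4
tool_pos: [0.5781, 0.1286, 0.1743]
eef_rot: [0.768, 1.57, -0.621]
force: [0.6, -4.9, 1.3]
gripper_width: 0.0002
```

Call:
step_arm(
  jaw=[-1,-1,-1,-1],
  slide=[
    [0,0,-0.3],
    [0,0,-0.2],
    [0,0,-0.2],
    [0,0,-0.2],
  ],
  angular=[
    [0,0,0],
    [0,0,0],
    [0,0,0],
    [0,0,0],
  ],
)

```text
time_s: 14.8
tool_pos: [0.5766, 0.1364, 0.1741]
eef_rot: [0.131, 1.568, -1.259]
force: [1.4, -8.2, 3.0]
gripper_width: 0.0001
```

```bash
python3 st.py
```

```text
14.8 0.0001 F press [-0.1 -8.3  3. ] [[0.0006 0.1024 0.1741]]
```

Call:
step_arm(
  jaw=[-1,-1,-1],
  slide=[
    [0,0,-0.2],
    [0,0,-0.1],
    [0,0,0],
  ],
  angular=[
    [0,0,0],
    [0,0,0],
    [0,0,0],
  ],
)

```text
time_s: 15.1
tool_pos: [0.5762, 0.1387, 0.1742]
eef_rot: [0.123, 1.567, -1.268]
force: [0.8, -9.6, 3.1]
gripper_width: -0.0002
```

Call:
step_arm(
  jaw=[-1,-1,-1],
  slide=[
    [0,0,-0.1],
    [0,0,0],
    [0,0,0],
  ],
  angular=[
    [0,0,0],
    [0,0,0],
    [0,0,0],
  ],
)

```text
time_s: 15.4
tool_pos: [0.5761, 0.1392, 0.1742]
eef_rot: [0.09, 1.566, -1.301]
force: [0.9, -11.2, 3.5]
gripper_width: 0.0003
```

Call:
step_arm(
  jaw=[-1,-1,-1],
  slide=[
    [0,0,-0.1],
    [0,0,0],
    [0,0,0],
  ],
  angular=[
    [0,0,0],
    [0,0,0],
    [0,0,0],
  ],
)

```text
time_s: 15.7
tool_pos: [0.576, 0.1399, 0.1743]
eef_rot: [0.098, 1.565, -1.293]
force: [1.6, -12.6, 4.5]
gripper_width: 0.0002
```

```bash
python3 st.py
```

```text
15.7 0.0002 F press [ -0.7 -12.7   4.5] [[0.0006 0.106  0.1743]]
```

Call:
step_arm(
  jaw=[-1,-1,-1],
  slide=[
    [0,0,-0.15],
    [0,0,0],
    [0,0,0],
  ],
  angular=[
    [0,0,0],
    [0,0,0],
    [0,0,0],
  ],
)

```text
time_s: 16.0
tool_pos: [0.5758, 0.1409, 0.1743]
eef_rot: [0.085, 1.564, -1.306]
force: [2.9, -13.6, 3.9]
gripper_width: -0.0001
```

Call:
step_arm(
  jaw=[-1,-1,-1],
  slide=[
    [0,0,-0.15],
    [0,0,0],
    [0,0,0],
  ],
  angular=[
    [0,0,0],
    [0,0,0],
    [0,0,0],
  ],
)

```text
time_s: 16.3
tool_pos: [0.5756, 0.1418, 0.1744]
eef_rot: [0.077, 1.563, -1.315]
force: [2.0, -15.9, 5.7]
gripper_width: 0.0001
```

```bash
python3 st.py
```

```text
16.3 0.0001 F press [ -0.9 -16.    5.7] [[0.0006 0.1079 0.1744]]
```

16 N and nearly stalled, where expected (TCP y 108 mm). Back off, lift and check.

Call:
step_arm(
  jaw=[-1,-1,-1,-1,-1],
  slide=[
    [0,0,1],
    [0,0,3],
    [0,0,2],
    [-4.6,0,0],
    [-3,0,0],
  ],
  angular=[
    [0,0,0],
    [0,0,0],
    [0,0,0],
    [0,0,0],
    [0,0,0],
  ],
)

```text
time_s: 16.8
tool_pos: [0.5853, 0.0862, 0.2509]
eef_rot: [-2.745, 1.568, 2.148]
force: [0.7, 1.2, 1.0]
gripper_width: -0.0004
```

Call:
step_arm(
  jaw=[-1,-1,-1,-1],
  slide=[
    [-3,0,4],
    [-3,0,4],
    [0,0,3],
    [0,0,0],
  ],
  angular=[
    [0,0,0],
    [0,0,0],
    [0,0,0],
    [0,0,0],
  ],
)

```text
time_s: 17.2
tool_pos: [0.6064, -0.0245, 0.3107]
eef_rot: [1.835, 1.569, 0.442]
force: [-1.0, -0.1, 0.3]
gripper_width: 0.0003
```

```bash
python3 st.py; python3 - <<'E'
from fit import *
M=T();s=snapshot("wrist");p=np.load("press.npy");C=cam(s,M);img=s["pixels"][:,:,::-1].copy()
for u in w2px(s,C,P(p,[[x,y,.059] for x in(-.048,.048) for y in (-.045,.045)]+[[0,.12+.05*np.sin(a),.075+.05*np.cos(a)] for a in(.09,1.66)])):cv2.circle(img,tuple(int(round(v)) for v in u),1,(0,0,255),-1)
cv2.imwrite("pics/w6.png",cv2.resize(img[:330,110:450],None,fx=1.7,fy=1.7,interpolation=cv2.INTER_CUBIC))
E
```

```text
17.2 0.0003 F press [-1.   0.   0.3] [[ 0.0007 -0.0612  0.3107]]
```

View pics/w6.png

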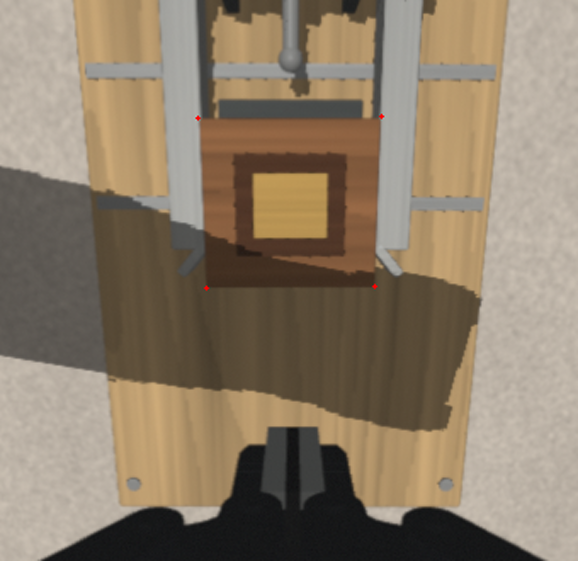

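The case corners coincide with the predicted seated pose, it is square at the stop, and both jaws are against its sides. Handing in.

```bash
python3 -c "
from rig import *
print(get_obs()['joint_vel'].round(3));print(hand_in())"
```

```text
[ 0.038  0.003 -0.026 -0.     0.007  0.011]
the job is handed in; nothing more can be done
None
```

The case is clamped in the press against the back stop, and the job was handed in at about 17 s of the 72 s allowed.

- **Seating:** I nudged the case about 6 mm onto the centre line. Then I pushed it in with two spread fingers until the force rose to 8 N against the stop with no further movement.
- **Tightening:** I turned the turnbuckle with three full sweeps and a slow fourth. The fourth met rising resistance up to about 16 N, where it had almost stalled at the expected spoke position. I then backed off and lifted clear.
- **Last picture:** The four top corners of the case matched the predicted seated position to about 2 mm. The case was square and both jaws lay against its sides. The arm was clear, with about 1 N or less on the wrist.
- **Disagreements:** The scene and wrist cameras disagreed by about 12 mm on the case's starting x. A closer wrist picture settled this in favour of the wrist camera. My first estimate of the spoke angle was also about 0.2 rad off, which made no difference to the sweeps.
- **Not checked:** Jaw contact force can't be measured directly, so the grip is inferred from the push force and the picture. I took no final picture of the bowl, vase and jar, but the arm's path stayed well away from them.

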